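Close up the open organiser and latch the tool case before they are carried off

TASK

The open parts organiser and the tool case under it are about to be carried off, so close them up using only the fingertips: push the organiser's lid over until it lies fully shut, and push both of the case's front latches up flat against the case, in any order. Push gently: the lid must not slam, nothing is to be picked up, the case and the organiser must not be shoved along the bench, and the other things stay where they are.

Things in the scene. Friction and masses are not known exactly. Their poses are not given: they have to be found in the camera images.
- flat_case: flat black tool case with a grey lid (already down), 276 mm deep (x) by 375 mm wide (y) by 61 mm high, about 3 kg, lying loose on the worktop, its two cream latches towards the robot. Origin under its centre; its -x axis points out of its front, +y to the robot's left, z up. Its front face is 127 mm in front of the origin
- organiser: red small-parts organiser with a milky clear lid, 219 mm deep (x) by 301 mm wide (y), 54 mm high when shut, about 1.2 kg, standing loose on the tool case, its underside 59 mm above the worktop. Origin under its centre, axes as the case's, front -x. The lid's hinge line runs along y at the far edge, 103 mm behind the origin (+x) and 41 mm above it; the box's rim is 44 mm above it
- organiser_lid (a joint): the organiser's lid, rad: 0 fully shut, 1.57 upright; starts at 0.85 to 1.25, leaning over the box. The hinge is stiff: the lid stays where it is left and does not fall shut; about 1 to 2 N at its free edge moves it. The free edge is 205 mm from the hinge line, the lid is 286 mm wide, and its outside (top) face lies 11 mm outside the parallel plane through the hinge line
- lid_edge (a point): middle of the lid's free edge, on its outside face; moves with the lid (203 mm from the hinge line along the lid)
- flat_case_latch0 (a joint): the tool case's left latch, rad: 0 shut, upright against the case's front; grows as the flap tips outwards and down towards the robot; starts at 0.35 to 0.75. Cream flap 36x34x3 mm (wide, tall, thick), hinged along its lower edge, 133 mm in front of the case's origin, 130 mm to its left, 19.5 mm above the worktop. Stays where left; 1 to 4 N, pushed slowly from the front, moves it
- latch0_tip (a point): middle of the left latch's free (upper) edge, 32.5 mm from its hinge; moves with the latch. It swings inwards and up as the latch closes, so a fingertip that pushes it should rise with it; pushed dead level far out it may jam
- flat_case_latch1 (a joint): the tool case's right latch, the same flap, 120 mm to the right of the case's origin; same meaning of the value and same range of starts
- latch1_tip (a point): middle of the right latch's free edge; moves with the latch
- nut_jar: the glass jar of nuts with a red lid, 51 mm across and 72 mm tall, standing on the worktop in front of the tool case between its two latches; origin under its centre; a bystander
- pencil: the hexagonal pencil, 8x138x7 mm, lying on the tool case beside the organiser's right-hand end; origin under its middle; a bystander
- screwdriver_1: the orange-handled screwdriver, 192 mm long, 25 mm thick, lying on the worktop to the right; origin under its middle; a bystander
- pliers: the red-handled pliers, 160 mm long, 53 mm across, 11 mm thick, lying on the worktop to the right; origin under their middle; a bystander
- glue_3: the small white squeeze bottle, 25 mm across and 98 mm tall, standing on the worktop at the front left; origin under its centre; a bystander
- bit_block: the beech block full of small drill bits, 45x85 mm, 73 mm tall with the bits, on the worktop behind on the right; origin under its centre; a bystander
- cork_big: the turned cork stopper, 33 mm across and 26 mm tall, on the worktop at the front left; origin under its centre; a bystander
- sanding_block: the cork sanding block, 46x86x27 mm, on the worktop's front edge to the right; origin under its centre; a bystander

How it is judged:
At the end, for the whole second after the job is handed in: The organiser's lid is shut to within 0.03 rad (6 mm at its free edge) and both latches to within 0.1 rad (3 mm at their tips), all at rest; the case and the organiser lie within 20 mm of where they started (value of joint organiser_lid below 0.03 rad and value of joint each of flat_case_latch0, flat_case_latch1 below 0.1 rad and velocity of joint organiser_lid between -0.05 and 0.05 rad/s and velocity of joint flat_case_latch0 between -0.05 and 0.05 rad/s and velocity of joint flat_case_latch1 between -0.05 and 0.05 rad/s and distance of each of flat_case, organiser from where it was at the start of the episode below 0.02 m and linear speed of each of flat_case, organiser below 0.01 m/s); the robot touches nothing.
It fails at once if the lid is slammed: it swings shut faster than 3 rad/s (velocity of joint organiser_lid below -3 rad/s).
It fails at once if the tool case or the organiser is shoved more than 20 mm, lifted by 10 mm or tipped by 0.08 rad (distance of any of flat_case, organiser from where it was at the start of the episode above 0.02 m or height (world z) of flat_case above 0.01 m or height (world z) of organiser above 0.069 m or angle between any of flat_case, organiser's own z axis and vertical above 0.08 rad).
It fails at once if the fingers press or pinch the organiser, its lid, the case or a latch with more than 60 N (contact force between the fingers and organiser above 60 N or contact force between the fingers and flat_case above 60 N).
It fails at once if the arm or the gripper's body, not the fingers, pushes the organiser or the case (contact force between the arm and organiser above 5 N or contact force between the arm and flat_case above 5 N).
It fails at once if a bystander is moved more than 30 mm or picked up (distance of any of nut_jar, pencil, screwdriver_1, pliers, glue_3, bit_block, cork_big, sanding_block from where it was at the start of the episode above 0.03 m).
It also fails if it takes over 64 s, if anything falls off the work surface, if the arm or the gripper's body presses on something with over 40 N, if the wrist force passes 120 N, or if a joint passes its speed limit or range.

ROBOT

A 7-joint arm with a two-finger parallel gripper is mounted at the origin on a cart in front of the work surface, level with it; the furniture and walls round the work are solid. World frame = base frame: x ahead of the robot, y to its left, z up, the work surface at z = 0. Lengths are in m, angles in rad, forces in N, time in s.
With the tool pointing down it reaches from about 0.425 to 0.95 m from the base axis. Payload 4.7 kg.
Tool frame: the origin (TCP) lies midway between the tips of the shut fingers; the grasp point (between the pads) lies 19 mm behind it; z points along the fingers, y is the line along which they close (so a half turn about z gives the same grasp; the last joint's range is limited). The gripper opens to 87 mm and grips with 3 to 60 N. Pads are 19 mm wide; open, the fingers measure 117 mm over their backs; the gripper's body (75 mm by 190 mm) begins 51 mm behind the grasp point.
Start: joints at [-1.216, 0.469, -0.049, 1.532, 0.024, 1.141, -0.082], TCP at [0.253, 0.626, 0.193] pointing down, gripper open.
Joint ranges: [-2.59, 2.59], [-0.33, 1.99], [-1.39, 1.29], [0.1, 2.45], [-1.04, 4.18], [0.21, 1.99], [-2.66, 2.66]. Speed limits (rad/s): [2.57, 2.57, 3.14, 3.14, 3.14, 3.14, 3.14].

INTERFACE

Orientations are given as a 3x3 rotation matrix whose columns are the frame's x, y, z axes.
In Python, from cell import state, read_camera, camera_params, job_done, search_frame, masks_of, place_of gives the robot as it stands.
- The arm moves only by the shell command python3 -m jog 'ROWS' [FORCE]. ROWS is text: rows parted by semicolons, each of 5 numbers parted by spaces: the opening, from -1 (shut) to 1 (fully open), then the shift along the world's x, y, z scaled (see below), then the turn about the world's z scaled (see below). In form: claw tx ty tz spin; .... A call has exactly 10 rows; each row is the pose to reach, as a shift and turn from the pose commanded when the call began, turning the shorter way round; what a row does not reach only later rows make up. The controller multiplies each number of a shift by 0.2 m and each number of a turn by 180 degrees. A row lasts 1/10 s, in which the tool goes at most 50 mm and 8.59 degrees, less where a joint would pass 70% of its speed; a pose out of reach is approached as far as the arm can. A call with a number of a shift or a turn outside -1 to 1 is refused whole. A call with a gripper value outside its range is refused whole. The fingers move at their own pace and stop on an object; FORCE is the grip in N (left out, the last holds). Time passes only in rows, so rows that repeat a pose let the fingers close, or fill a call up. It gives the time, the measured TCP pose, the force, the opening and the grip force at its end, in the units of the state.
- state(): the state, without advancing time (a new reading comes with each control period).
- read_camera(name): name is "scene" or "top"; returns (picture, depth): 400x640x3 uint8, red, green, blue; 400x640 float32, m along the optical axis (not along the pixel's ray), 0 where there is no reading.
- camera_params(name): a dict with "K" (3x3 intrinsics, pixels), "k1" (the pictures are not rectified: a ray, as slopes to the right and down, at radius r is drawn at 1 + k1 r^2 times it, then the intrinsics apply), "camera_from_world" (4x4, takes a point from world to camera coordinates). Camera axes: x right, y down, z forward; pixel columns grow to the right and rows downward; lengths in m; the calibration is good to about 2 mm. A picture is of the moment at which its call begins. camera_params takes no time and is no camera call.
- job_done(): hands the job in; it is judged then, once.
Trained networks look in the newest picture that a camera, given by its name, has taken for a name from the list of things; names that differ only in an ending like _2 or _b are one class to them, and where a whole thing is asked for, a point or a joint stands for the part that bears it (a point fixed in the world has none). Each returns a list of dicts, best first, with "conf" (0 to 1); they miss things now and then, are a little off and sometimes report something else, mostly with a low value. They report only what shows in the picture. A call takes as long as a camera call.
- search_frame(camera, thing): "xyz" ([x, y, z] in m, in world coordinates, good to about 4 mm: the middle of the surface that is visible of it).
- masks_of(camera, thing): "region" (400x640 bool, what is visible of it).
- place_of(camera, thing): "xyz" ([x, y, z] in m, in world coordinates, good to about 4 mm: a listed point, or the origin of a listed thing).
The state is a dict: "time_s": time; "joints": joint angles; "joint_vel": joint speeds; "effort": joint torques, N m; "eef_pos": TCP position; "tcp_rot": TCP orientation; "contact_force": force on the tool from outside, world axes, zero at the start; "moment": the same for the moment, N m; "grip_width": finger opening in m; "grip_force": force on a finger pad.
Only numpy, scipy, OpenCV 4.12 (cv2) and the standard library are available. Lean on these libraries where they do the work, as an engineer would, in place of code of your own. Each camera call takes 0.05 s, during which the arm holds its last target. There are 200 camera calls.

## Working session

There is one attempt and no reset: what is moved stays moved. The work goes in short steps, Python scripts to look and compute and a shell command to move; the robot and the scene stay as the last step left them, time stands still between calls to the robot, and variables do not carry over. Pictures are saved under pics/ and viewed, at most 10 in all, crops included, and the job is handed in when it is done.

```bash
mkdir -p pics
python3 - <<'E'
from cell import *
import cv2,numpy as np
for c in("scene","top"):
    p,d=read_camera(c); cv2.imwrite(f"pics/{c}0.png",p[:,:,::-1])
    for t in["flat_case","organiser","lid_edge","latch0_tip","latch1_tip","nut_jar","pencil","glue_3","cork_big","sanding_block","screwdriver_1","pliers","bit_block"]:
        print(c,t,[(np.round(r["xyz"],3).tolist(),round(r["conf"],2)) for r in place_of(c,t)[:2]])
s=state();print(s["time_s"],s["eef_pos"],s["tcp_rot"],s["grip_width"])
E
```

```text
scene flat_case [([0.6, 0.069, 0.0], 0.91)]
scene organiser [([0.603, 0.064, 0.06], 0.94), ([0.599, 0.064, 0.005], 0.61)]
scene lid_edge [([0.625, 0.064, 0.291], 0.88)]
scene latch0_tip [([0.6, 0.063, 0.055], 0.67), ([0.427, 0.172, 0.044], 0.59)]
scene latch1_tip [([0.483, -0.076, 0.048], 0.45), ([0.597, -0.442, 0.004], 0.36)]
scene nut_jar [([0.408, 0.04, 0.003], 0.55)]
scene pencil [([0.36, 0.3, 0.002], 0.61), ([0.655, -0.102, 0.058], 0.43)]
scene glue_3 [([0.361, 0.298, -0.002], 0.39)]
scene cork_big []
scene sanding_block [([0.34, -0.296, -0.007], 0.89)]
scene screwdriver_1 [([0.466, -0.429, 0.004], 0.58), ([0.598, -0.441, 0.002], 0.25)]
scene pliers [([0.468, -0.432, 0.004], 0.64), ([0.595, -0.441, 0.002], 0.52)]
scene bit_block [([0.468, -0.432, -0.002], 0.62)]
top flat_case []
top organiser [([0.6, 0.062, 0.06], 0.92)]
top lid_edge [([0.63, 0.066, 0.283], 0.9)]
top latch0_tip [([0.629, 0.067, 0.282], 0.66), ([0.428, 0.168, 0.041], 0.56)]
top latch1_tip [([0.478, -0.078, 0.053], 0.47)]
top nut_jar [([0.409, 0.039, 0.001], 0.67), ([0.467, -0.433, -0.003], 0.3)]
top pencil [([0.597, -0.435, -0.004], 0.47)]
top glue_3 [([0.36, 0.296, -0.008], 0.51)]
top cork_big [([0.362, 0.227, -0.001], 0.5)]
top sanding_block [([0.342, -0.296, -0.002], 0.75), ([0.479, -0.079, 0.05], 0.53)]
top screwdriver_1 [([0.467, -0.433, -0.002], 0.87)]
top pliers [([0.597, -0.436, -0.002], 0.91)]
top bit_block []
1.4 [0.25271785 0.62592418 0.19316371] [[-9.27269767e-01  3.74393882e-01  1.28981619e-05]
 [ 3.74393882e-01  9.27269765e-01  5.67752059e-05]
 [ 9.29621418e-06  5.74749248e-05 -9.99999998e-01]] 0.0870035069022309
```

View pics/scene0.png

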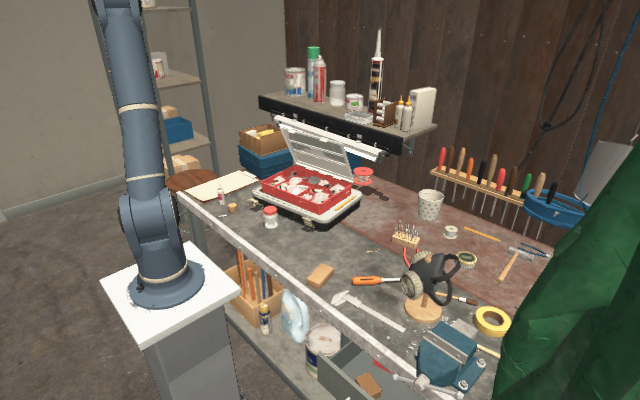

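View pics/top0.png

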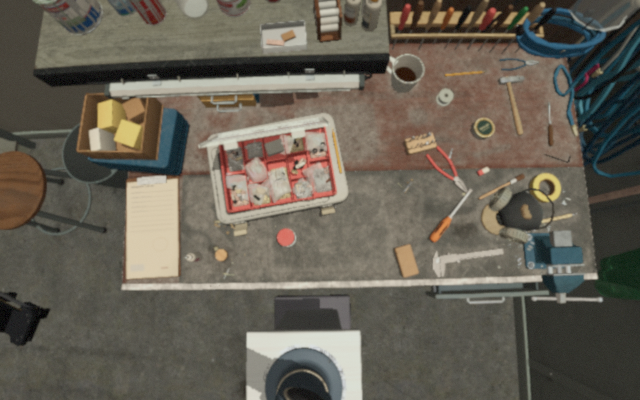

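The case is yawed slightly: its left end is nearer the robot, at about (240,228) in the top view, and its right latch is at (327,210). The jar is between them at (287,238), and the lid stands open. Next I fit the yaw and the latch angles from depth.

```bash
cat > h.py <<'E'
from cell import *
import cv2,numpy as np
def cloud(c,d,m):
    P=camera_params(c);K=np.array(P["K"]);T=np.linalg.inv(P["camera_from_world"])
    v,u=np.nonzero(m&(d>0));z=d[v,u]
    uv=cv2.undistortPoints(np.stack([u,v],1).astype(float).reshape(-1,1,2),K,np.array([P["k1"],0,0,0,0.])).reshape(-1,2)
    X=np.c_[uv*z[:,None],z];return X@T[:3,:3].T+T[:3,3]
E
python3 - <<'E'
from h import *
for c in("top","scene"):
    p,d=read_camera(c)
    X=cloud(c,d,np.ones(d.shape,bool))
    s=(abs(X[:,0]-.6)<.25)&(abs(X[:,1]-.065)<.28)
    if c=="top":
        for lo,hi in((.045,.075),(.09,.115)):
            A=X[s&(X[:,2]>lo)&(X[:,2]<hi)];A=A[A[:,0]>.44];r=cv2.minAreaRect((A[:,:2]*1000).astype(np.float32));print(lo,len(A),r)
        p2=cv2.resize(p[180:260,200:360],None,fx=5,fy=5,interpolation=cv2.INTER_CUBIC);cv2.imwrite("pics/c.png",p2[:,:,::-1])
    for t in("flat_case_latch0","flat_case_latch1"):
        for r in masks_of(c,t)[:3]:
            A=cloud(c,d,r["region"])
            if len(A): print(c,t,round(r["conf"],2),len(A),A.mean(0).round(3),np.percentile(A,[3,97],axis=0).round(3).tolist())
    for t in("organiser_lid",):
        for r in masks_of(c,t)[:1]:
            A=cloud(c,d,r["region"]);A=A[A[:,2]>.24];print("lid",len(A),A.mean(0).round(3),np.percentile(A,[1,99],axis=0).round(3).tolist(), np.polyfit(A[:,1],A[:,0],1))
E
```

```text
0.045 5943 ((645.7130126953125, 108.42842102050781), (377.2749938964844, 466.9457702636719), 5.017741680145264)
0.09 3499 ((659.3626098632812, 129.634521484375), (347.5108337402344, 417.8810119628906), 8.50925350189209)
top flat_case_latch0 0.59 73 [ 0.483 -0.078  0.046] [[0.474, -0.094, 0.021], [0.495, -0.061, 0.058]]
top flat_case_latch0 0.49 132 [0.435 0.168 0.038] [[0.419, 0.152, 0.021], [0.452, 0.184, 0.052]]
top flat_case_latch1 0.59 73 [ 0.483 -0.078  0.046] [[0.474, -0.094, 0.021], [0.495, -0.061, 0.058]]
top flat_case_latch1 0.49 132 [0.435 0.168 0.038] [[0.419, 0.152, 0.021], [0.452, 0.184, 0.052]]
lid 867 [0.623 0.062 0.285] [[0.595, -0.078, 0.241], [0.662, 0.203, 0.295]] [-0.1444799  0.6323725]
scene flat_case_latch0 0.5 39 [ 0.483 -0.08   0.039] [[0.476, -0.097, 0.023], [0.49, -0.065, 0.056]]
scene flat_case_latch0 0.47 1762 [ 0.543 -0.028  0.043] [[0.455, -0.131, 0.008], [0.733, 0.193, 0.061]]
scene flat_case_latch1 0.5 39 [ 0.483 -0.08   0.039] [[0.476, -0.097, 0.023], [0.49, -0.065, 0.056]]
scene flat_case_latch1 0.47 1762 [ 0.543 -0.028  0.043] [[0.455, -0.131, 0.008], [0.733, 0.193, 0.061]]
lid 633 [0.633 0.058 0.267] [[0.597, -0.079, 0.241], [0.664, 0.208, 0.292]] [-0.14344996  0.6417005 ]
```

View pics/c.png

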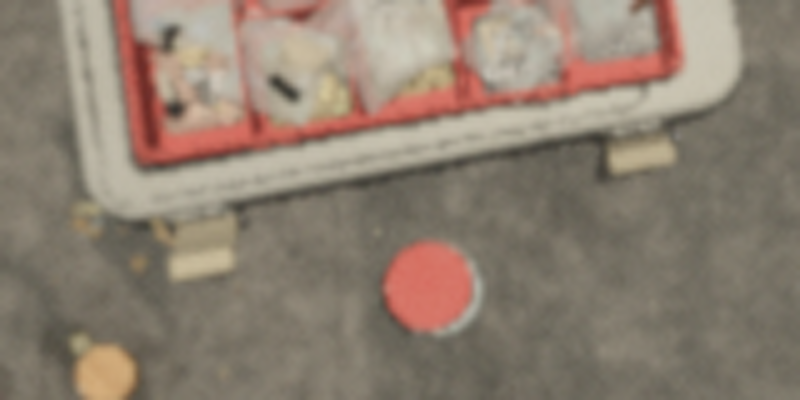

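```bash
python3 -m jog '-1 .04 -.15 0 .03;-1 .08 -.3 0 .06;-1 .12 -.5 0 .09;-1 .16 -.7 0 .12;-1 .2 -.85 0 .15;-1 .25 -1 0 .17;-1 .25 -1 0 .17;-1 .25 -1 0 .17;-1 .25 -1 0 .17;-1 .25 -1 0 .17' 20
python3 -m jog '-1 .04 -.15 0 0;-1 .08 -.3 0 0;-1 .12 -.5 0 0;-1 .16 -.7 0 0;-1 .2 -.85 0 0;-1 .25 -1 0 0;-1 .25 -1 0 0;-1 .25 -1 0 0;-1 .25 -1 0 0;-1 .25 -1 0 0'
python3 -m jog '-1 .04 -.05 0 0;-1 .1 -.1 0 0;-1 .15 -.18 -.05 0;-1 .2 -.25 -.15 0;-1 .25 -.31 -.25 0;-1 .25 -.31 -.35 0;-1 .25 -.31 -.4 0;-1 .25 -.31 -.4 0;-1 .25 -.31 -.4 0;-1 .25 -.31 -.4 0'
```

```text
time_s: 2.8
eef_pos: [0.302, 0.4272, 0.1932]
tcp_rot: [[-0.988, -0.151, -0.0], [-0.151, 0.988, 0.001], [0.0, 0.001, -1.0]]
contact_force: [0.5, -0.1, 0.1]
grip_width: 0.0151
grip_force: 0.0
time_s: 3.8
eef_pos: [0.3523, 0.2273, 0.1931]
tcp_rot: [[-0.988, -0.152, -0.0], [-0.152, 0.988, 0.0], [0.0, 0.0, -1.0]]
contact_force: [-0.4, -0.0, -0.4]
grip_width: 0.0003
grip_force: 0.0
time_s: 4.8
eef_pos: [0.4033, 0.1648, 0.1141]
tcp_rot: [[-0.989, -0.151, 0.002], [-0.151, 0.989, 0.001], [-0.002, 0.001, -1.0]]
contact_force: [-0.0, 0.1, -0.5]
grip_width: 0.0005
grip_force: 0.0
```

```bash
python3 -m jog '-1 0 0 -.05 0;-1 0 0 -.1 0;-1 0 0 -.15 0;-1 0 0 -.2 0;-1 0 0 -.25 0;-1 0 0 -.3 0;-1 0 0 -.35 0;-1 0 0 -.4 0;-1 0 0 -.4 0;-1 0 0 -.4 0'
python3 - <<'E'
from h import *
p,d=read_camera("scene")
cv2.imwrite("pics/s1.png",cv2.resize(p[150:240,200:340],None,fx=5,fy=5,interpolation=cv2.INTER_CUBIC)[:,:,::-1])
E
```

```text
time_s: 5.8
eef_pos: [0.4027, 0.1639, 0.0329]
tcp_rot: [[-0.989, -0.15, -0.0], [-0.15, 0.989, -0.0], [0.001, -0.0, -1.0]]
contact_force: [0.4, 0.0, 0.0]
grip_width: 0.0002
grip_force: 0.0
```

View pics/s1.png

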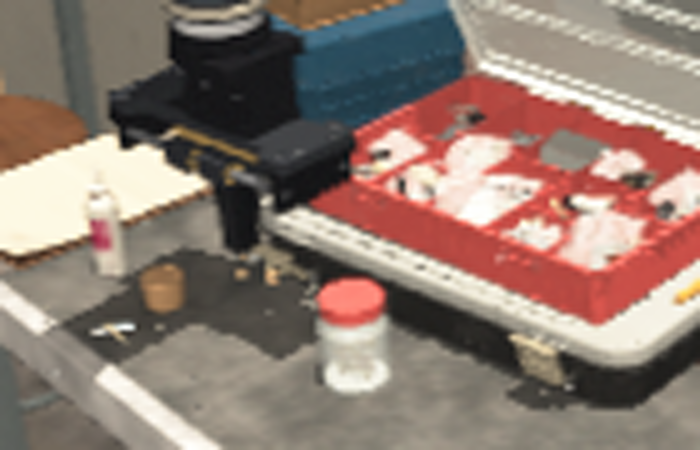

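The shut fingers at (240,240) stand just in front of the left latch at about (285,265) and clear the jar. I'll push in slowly while rising.

```bash
python3 -m jog '-1 .012 .002 0 0;-1 .024 .004 0 0;-1 .036 .005 0 0;-1 .048 .007 .003 0;-1 .06 .009 .006 0;-1 .072 .011 .01 0;-1 .084 .013 .014 0;-1 .096 .014 .018 0;-1 .108 .016 .022 0;-1 .108 .016 .022 0'
```

```text
time_s: 6.85
eef_pos: [0.4248, 0.1673, 0.0377]
tcp_rot: [[-0.989, -0.15, 0.001], [-0.15, 0.989, 0.0], [-0.001, 0.0, -1.0]]
contact_force: [0.2, 0.4, 0.1]
grip_width: 0.0009
grip_force: 0.0
```

```bash
python3 -m jog '-1 .006 .001 .004 0;-1 .012 .002 .008 0;-1 .018 .003 .012 0;-1 .024 .004 .016 0;-1 .03 .0045 .02 0;-1 .036 .005 .025 0;-1 .042 .006 .03 0;-1 .046 .007 .035 0;-1 .046 .007 .035 0;-1 .046 .007 .035 0'
```

```text
time_s: 7.85
eef_pos: [0.4335, 0.1685, 0.0446]
tcp_rot: [[-0.989, -0.15, -0.0], [-0.15, 0.989, 0.0], [0.0, 0.0, -1.0]]
contact_force: [0.9, 0.3, -0.2]
grip_width: 0.0006
grip_force: 0.0
```

```bash
python3 -m jog '-1 .004 .0006 0 0;-1 .008 .001 0 0;-1 .012 .002 0 0;-1 .016 .0024 0 0;-1 .02 .003 0 0;-1 .025 .004 0 0;-1 .025 .004 0 0;-1 .025 .004 0 0;-1 .025 .004 0 0;-1 .025 .004 0 0'
python3 - <<'E'
from h import *
p,d=read_camera("scene")
cv2.imwrite("pics/s2.png",cv2.resize(p[170:230,220:300],None,fx=8,fy=8,interpolation=cv2.INTER_CUBIC)[:,:,::-1])
E
```

```text
time_s: 8.85
eef_pos: [0.4385, 0.1693, 0.0446]
tcp_rot: [[-0.989, -0.15, -0.0], [-0.15, 0.989, 0.0], [0.0, 0.0, -1.0]]
contact_force: [-0.4, -0.0, -0.3]
grip_width: 0.0003
grip_force: 0.0
```

View pics/s2.png

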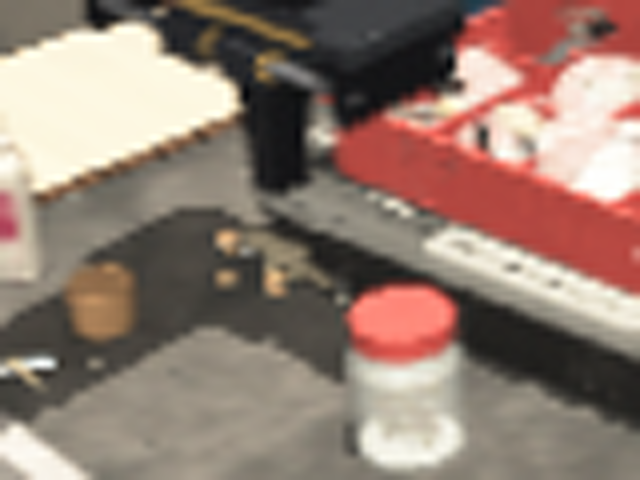

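Run:
```python
from h import *
P=camera_params("scene")
def pj(x):
    r=np.array(P["camera_from_world"]);c=r[:3,:3]@x+r[:3,3];return cv2.projectPoints(c.reshape(1,3),np.zeros(3),np.zeros(3),np.array(P["K"]),np.array([P["k1"],0,0,0,0.]))[0].ravel().round(1)
for n,x in dict(tcp=state()["eef_pos"],tip0=[.425,.170,.043],hinge0=[.449,.175,.0195],h1=[.486,-.077,.0195],tip1=[.478,-.078,.05],jar=[.408,.04,.072]).items(): 
    q=pj(np.array(x)); print(n,q,(q-[220,170])*8)
p,d=read_camera("top")
cv2.imwrite("pics/t2.png",cv2.resize(p[195:255,215:295],None,fx=8,fy=8,interpolation=cv2.INTER_CUBIC)[:,:,::-1])
for c in("top","scene"):
    read_camera(c)
    for r in place_of(c,"latch0_tip")[:4]:print(c,np.round(r["xyz"],3),r["conf"])
```

```text
tcp [255.3 199.3] [282.4 234.4]
tip0 [252.4 200.7] [259.2 245.6]
hinge0 [257.2 203.4] [297.6 267.2]
h1 [307.3 225.8] [698.4 446.4]
tip1 [305.6 219.4] [684.8 395.2]
jar [268.6 208.4] [388.8 307.2]
top [ 0.467 -0.433 -0.003] 0.36
scene [0.428 0.168 0.048] 0.6
```

View pics/t2.png

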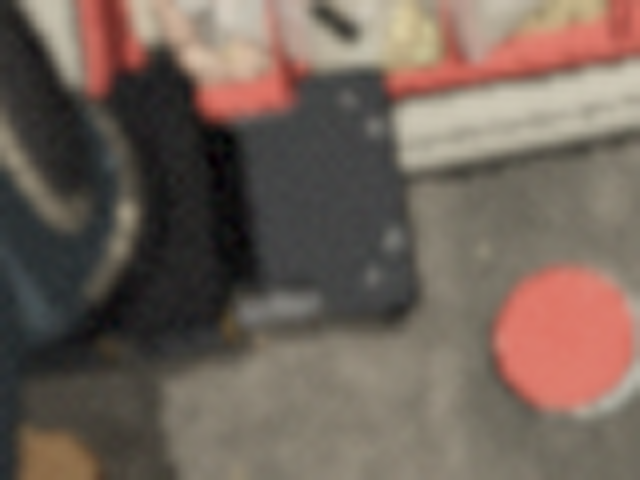

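```bash
python3 -m jog '-1 -.03 -.005 0 0;-1 -.06 -.01 0 0;-1 -.1 -.015 .05 0;-1 -.15 -.022 .1 0;-1 -.18 -.027 .2 0;-1 -.18 -.027 .3 0;-1 -.18 .1 .4 0;-1 -.18 .2 .45 0;-1 -.18 .3 .45 0;-1 -.18 .4 .45 0'
python3 - <<'E'
from h import *
im=[]
for c,b in(("scene",(170,230,220,300)),("top",(195,255,215,295))):
    p,d=read_camera(c);a,b2,e,f=b
    im.append(cv2.resize(p[a:b2,e:f],None,fx=5,fy=5,interpolation=cv2.INTER_CUBIC)[:,:,::-1])
    for r in place_of(c,"latch0_tip")[:4]:print(c,np.round(r["xyz"],3),r["conf"])
    for r in masks_of(c,"flat_case_latch0")[:3]:
        A=cloud(c,d,r["region"]);print(len(A),A.mean(0).round(3),np.percentile(A,[3,97],axis=0).round(3).tolist())
cv2.imwrite("pics/both.png",np.hstack(im))
E
```

```text
time_s: 10.15
eef_pos: [0.4021, 0.2501, 0.1359]
tcp_rot: [[-0.989, -0.15, 0.001], [-0.15, 0.989, 0.001], [-0.001, 0.001, -1.0]]
contact_force: [0.4, -0.6, 0.2]
grip_width: 0.0006
grip_force: 0.0
scene [0.43  0.169 0.045] 0.59
scene [0.601 0.066 0.001] 0.5
top [0.428 0.168 0.041] 0.59
```

View pics/both.png

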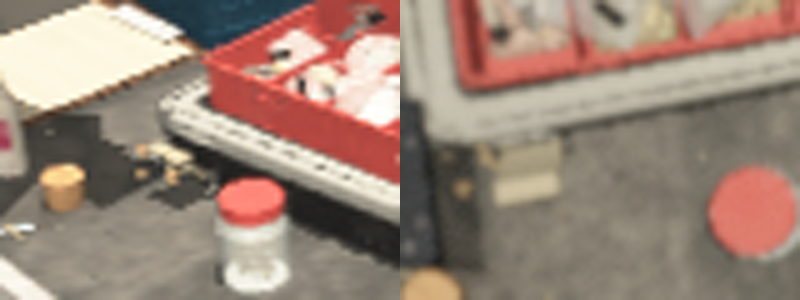

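Run:
```python
from h import *
p,d=read_camera("scene");X=cloud("scene",d,np.ones(d.shape,bool))
t=np.array(state()["eef_pos"]);s=np.linalg.norm(X[:,:2]-t[:2],axis=1)<.03
A=X[s&(X[:,2]>.04)];print(t,len(A),np.sort(A[:,2]).round(3)[:60])
print(A[A[:,2]<A[:,2].min()+.03].round(3)[:40])
# local cloud of latch
m=np.zeros(d.shape,bool);m[190:212,243:270]=1
for c in("scene","top"):
    p,d=read_camera(c);X=cloud(c,d,np.ones(d.shape,bool))
    B=X[(X[:,0]>.40)&(X[:,0]<.46)&(X[:,1]>.14)&(X[:,1]<.195)&(X[:,2]>.008)&(X[:,2]<.1)]
    print(c);print(B[np.argsort(B[:,0])][::max(1,len(B)//40)].round(3).tolist())
```

```text
[0.40236018 0.24799733 0.13462244] 277 [0.163 0.164 0.164 0.166 0.166 0.167 0.167 0.168 0.169 0.169 0.17  0.17
 0.171 0.171 0.172 0.172 0.173 0.173 0.173 0.175 0.175 0.175 0.175 0.176
 0.177 0.177 0.177 0.178 0.178 0.179 0.179 0.18  0.181 0.183 0.183 0.184
 0.184 0.185 0.185 0.185 0.186 0.187 0.187 0.188 0.188 0.189 0.19  0.19
 0.192 0.192 0.192 0.193 0.193 0.193 0.195 0.196 0.196 0.197 0.198 0.198]
[[0.391 0.251 0.193]
 [0.402 0.241 0.193]
 [0.406 0.239 0.192]
 [0.411 0.241 0.19 ]
 [0.391 0.25  0.189]
 [0.39  0.242 0.192]
 [0.392 0.238 0.193]
 [0.398 0.241 0.19 ]
 [0.398 0.233 0.192]
 [0.407 0.242 0.187]
 [0.408 0.237 0.188]
 [0.391 0.252 0.184]
 [0.392 0.246 0.186]
 [0.392 0.239 0.188]
 [0.396 0.239 0.187]
 [0.401 0.24  0.185]
 [0.404 0.238 0.185]
 [0.411 0.243 0.181]
 [0.392 0.254 0.179]
 [0.39  0.243 0.184]
 [0.391 0.239 0.185]
 [0.396 0.239 0.183]
 [0.399 0.236 0.183]
 [0.406 0.242 0.179]
 [0.408 0.238 0.18 ]
 [0.39  0.252 0.177]
 [0.393 0.249 0.177]
 [0.393 0.243 0.178]
 [0.396 0.241 0.178]
 [0.4   0.24  0.177]
 [0.404 0.24  0.176]
 [0.408 0.239 0.175]
 [0.39  0.252 0.173]
 [0.
[... 1567 characters left out ...]
0.433, 0.164, 0.048], [0.434, 0.178, 0.037], [0.435, 0.151, 0.042], [0.436, 0.173, 0.034], [0.439, 0.158, 0.038], [0.439, 0.17, 0.035], [0.44, 0.18, 0.03], [0.442, 0.165, 0.031], [0.443, 0.172, 0.028], [0.443, 0.19, 0.024], [0.445, 0.169, 0.026], [0.446, 0.176, 0.023], [0.448, 0.158, 0.026], [0.449, 0.192, 0.028], [0.449, 0.187, 0.024], [0.45, 0.187, 0.047], [0.451, 0.167, 0.022], [0.452, 0.191, 0.053], [0.452, 0.175, 0.049], [0.453, 0.191, 0.009], [0.454, 0.16, 0.053], [0.454, 0.185, 0.055], [0.455, 0.169, 0.05], [0.457, 0.152, 0.026], [0.457, 0.194, 0.061], [0.457, 0.163, 0.053], [0.457, 0.187, 0.057], [0.459, 0.172, 0.061], [0.459, 0.17, 0.059], [0.46, 0.152, 0.053], [0.46, 0.157, 0.053]]
```

Run:
```python
from h import *
t=np.array(state()["eef_pos"])
for c in("scene",):
    p,d=read_camera(c);P=camera_params(c);r=np.array(P["camera_from_world"])
    for dz in np.arange(-.02,.07,.008):
        q=r[:3,:3]@(t+[0,0,dz])+r[:3,3];u,v=cv2.projectPoints(q.reshape(1,3),np.zeros(3),np.zeros(3),np.array(P["K"]),np.array([P["k1"],0,0,0,0.]))[0].ravel().round().astype(int)
        print(round(dz,3),u,v,p[v,u],d[v,u].round(3),q[2].round(3))
a=p[130:220,190:300];cv2.imwrite("pics/g.png",cv2.resize(a,None,fx=7,fy=6,interpolation=cv2.INTER_CUBIC)[:,:,::-1])
```

```text
-0.02 234 179 [253 247 225] 1.677 1.423
-0.012 234 177 [253 247 225] 1.693 1.419
-0.004 234 175 [252 246 224] 1.706 1.415
0.004 234 174 [252 245 223] 1.722 1.411
0.012 233 172 [238 226 196] 1.741 1.407
0.02 233 170 [124 116 103] 2.773 1.403
0.028 233 168 [26 25 26] 1.39 1.399
0.036 233 166 [21 22 23] 1.385 1.395
0.044 232 164 [22 22 24] 1.376 1.391
0.052 232 162 [21 20 22] 1.375 1.387
0.06 232 160 [25 25 26] 1.374 1.383
0.068 232 158 [20 22 23] 1.362 1.379
```

View pics/g.png

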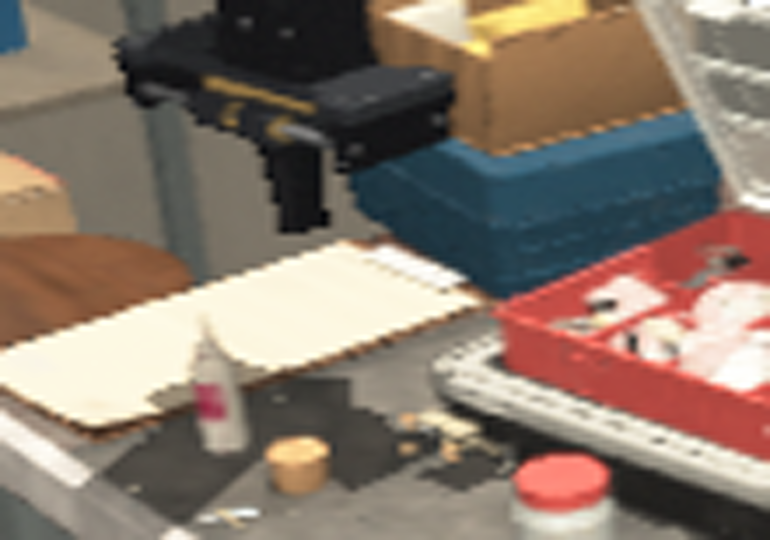

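Run:
```python
from h import *
s=state();t=np.array(s["eef_pos"]);R=np.array(s["tcp_rot"])
for c in("scene","top"):
    p,d=read_camera(c);X=cloud(c,d,np.ones(d.shape,bool));L=(X-t)@R  # z along fingers, neg = behind tip
    for a,b in((-.1,-.06),(-.06,-.03),(-.03,0.0),(0,.03)):
        q=L[(abs(L[:,0])<.06)&(L[:,1]>a)&(L[:,1]<b)&(X[:,2]>.12)&(L[:,2]>-.2)]
        if len(q)>20: print(c,a,len(q),"z pct",np.percentile(q[:,2],[90,97,99.5]).round(3),"x",np.percentile(q[:,0],[1,99]).round(3),"y",np.percentile(q[:,1],[1,99]).round(3))
```

```text
scene -0.1 260 z pct [-0.105 -0.101 -0.099] x [-0.035  0.039] y [-0.096 -0.063]
scene -0.06 319 z pct [-0.119 -0.11  -0.106] x [-0.03   0.038] y [-0.059 -0.031]
scene -0.03 217 z pct [-0.046 -0.035 -0.031] x [-0.02   0.038] y [-0.029 -0.   ]
scene 0 137 z pct [-0.061 -0.037 -0.031] x [0.004 0.038] y [0.    0.028]
top -0.1 584 z pct [-0.14  -0.132 -0.111] x [-0.035  0.038] y [-0.096 -0.061]
top -0.06 602 z pct [-0.118 -0.115 -0.111] x [-0.035  0.037] y [-0.06  -0.031]
top -0.03 86 z pct [-0.122 -0.116 -0.108] x [-0.035  0.038] y [-0.03  -0.005]
top 0 49 z pct [-0.109 -0.106 -0.105] x [0.033 0.038] y [0.003 0.03 ]
```

The picture and depth agree that the fingertips (g.png, about (300,225)) are really about 27 mm higher than the reported TCP. The first push therefore passed over the latch, so I'll repeat it that much lower.

```bash
python3 -m jog '-1 -.02 -.1 0 0;-1 -.032 -.25 0 0;-1 -.032 -.4 0 0;-1 -.032 -.425 -.1 0;-1 -.032 -.425 -.2 0;-1 -.032 -.425 -.3 0;-1 -.032 -.425 -.4 0;-1 -.032 -.425 -.5 0;-1 -.032 -.425 -.57 0;-1 -.032 -.425 -.57 0'
```

```text
time_s: 11.75
eef_pos: [0.3948, 0.1635, 0.0191]
tcp_rot: [[-0.989, -0.149, -0.004], [-0.149, 0.989, -0.002], [0.004, -0.001, -1.0]]
contact_force: [-0.7, -1.4, -0.2]
grip_width: 0.0006
grip_force: 0.0
```

```bash
python3 -m jog '-1 0 0 -.02 0;-1 0 0 -.04 0;-1 0 0 -.06 0;-1 0 0 -.075 0;-1 0 0 -.075 0;-1 .01 .0015 -.075 0;-1 .02 .003 -.075 0;-1 .03 .0045 -.075 0;-1 .04 .006 -.075 0;-1 .05 .0075 -.075 0'
```

```text
time_s: 12.75
eef_pos: [0.4064, 0.1659, 0.0056]
tcp_rot: [[-0.989, -0.15, 0.0], [-0.15, 0.989, 0.0], [-0.0, 0.0, -1.0]]
contact_force: [0.4, 0.5, 0.5]
grip_width: 0.0006
grip_force: 0.0
```

```bash
python3 -m jog '-1 .01 .0015 0 0;-1 .02 .003 .003 0;-1 .03 .0045 .006 0;-1 .04 .006 .01 0;-1 .05 .0075 .014 0;-1 .06 .009 .018 0;-1 .065 .01 .022 0;-1 .07 .0105 .025 0;-1 .07 .0105 .025 0;-1 .07 .0105 .025 0'
python3 - <<'E'
from h import *
p,d=read_camera("scene")
for r in place_of("scene","latch0_tip")[:4]:print(np.round(r["xyz"],3),r["conf"])
X=cloud("scene",d,np.ones(d.shape,bool))
B=X[(X[:,0]>.40)&(X[:,0]<.47)&(X[:,1]>.14)&(X[:,1]<.165)&(X[:,2]>.012)&(X[:,2]<.06)];print(B[np.argsort(B[:,0])][::max(1,len(B)//25)].round(3).tolist())
E
```

```text
time_s: 13.75
eef_pos: [0.4202, 0.168, 0.0107]
tcp_rot: [[-0.989, -0.15, 0.0], [-0.15, 0.989, 0.0], [-0.0, 0.0, -1.0]]
contact_force: [-2.8, 0.3, 1.5]
grip_width: 0.0006
grip_force: 1.2
[ 0.654 -0.105  0.058] 0.6
[0.436 0.171 0.051] 0.58
[ 0.596 -0.441  0.004] 0.24
[0.408 0.038 0.002] 0.2
[[0.409, 0.161, 0.052], [0.411, 0.158, 0.052], [0.416, 0.157, 0.055], [0.417, 0.161, 0.044], [0.423, 0.16, 0.06], [0.425, 0.151, 0.054], [0.427, 0.162, 0.04], [0.43, 0.152, 0.051], [0.433, 0.15, 0.051], [0.436, 0.154, 0.053], [0.438, 0.151, 0.04], [0.44, 0.154, 0.047], [0.446, 0.158, 0.025], [0.447, 0.153, 0.027], [0.452, 0.164, 0.047], [0.454, 0.16, 0.048], [0.457, 0.165, 0.04], [0.458, 0.14, 0.041], [0.459, 0.161, 0.037], [0.459, 0.164, 0.022], [0.46, 0.155, 0.048], [0.46, 0.152, 0.027], [0.461, 0.142, 0.053], [0.461, 0.151, 0.04], [0.462, 0.16, 0.027], [0.463, 0.158, 0.05], [0.463, 0.142, 0.025], [0.464, 0.143, 0.029], [0.465, 0.141, 0.051], [0.465, 0.146, 0.014], [0.466, 0.155, 0.014], [0.468, 0.144, 0.013]]
```

```bash
python3 -m jog '-1 .006 .001 .004 0;-1 .012 .002 .008 0;-1 .018 .003 .012 0;-1 .024 .004 .015 0;-1 .03 .0045 .018 0;-1 .036 .005 .021 0;-1 .042 .006 .024 0;-1 .048 .007 .026 0;-1 .048 .007 .026 0;-1 .048 .007 .026 0'
```

```text
time_s: 14.85
eef_pos: [0.4302, 0.1694, 0.0159]
tcp_rot: [[-0.989, -0.15, 0.001], [-0.15, 0.989, 0.0], [-0.001, 0.0, -1.0]]
contact_force: [0.3, 0.5, -0.2]
grip_width: 0.0007
grip_force: 0.1
```

```bash
python3 -m jog '-1 .003 .0005 .002 0;-1 .006 .001 .004 0;-1 .009 .0015 .005 0;-1 .012 .002 .006 0;-1 .015 .002 .007 0;-1 .018 .003 .008 0;-1 .02 .003 .01 0;-1 .02 .003 .01 0;-1 .02 .003 .01 0;-1 .02 .003 .01 0'
```

```text
time_s: 15.85
eef_pos: [0.4339, 0.17, 0.0178]
tcp_rot: [[-0.989, -0.15, 0.0], [-0.15, 0.989, 0.0], [-0.0, 0.0, -1.0]]
contact_force: [0.4, 0.1, -0.7]
grip_width: 0.0004
grip_force: 0.2
```

```bash
python3 -m jog '-1 .003 .0005 .001 0;-1 .006 .001 .002 0;-1 .009 .0015 .003 0;-1 .012 .002 .004 0;-1 .015 .002 .005 0;-1 .018 .003 .005 0;-1 .02 .003 .005 0;-1 .02 .003 .005 0;-1 .02 .003 .005 0;-1 .02 .003 .005 0'
python3 - <<'E'
from h import *
for c in("scene","top"):
    p,d=read_camera(c)
    for r in place_of(c,"latch0_tip")[:4]:print(c,np.round(r["xyz"],3),r["conf"])
    for r in place_of(c,"flat_case")[:1]:print(c,np.round(r["xyz"],3),r["conf"])
E
```

```text
time_s: 16.85
eef_pos: [0.436, 0.1702, 0.0184]
tcp_rot: [[-0.989, -0.15, -0.003], [-0.15, 0.989, -0.001], [0.003, -0.0, -1.0]]
contact_force: [-5.4, -0.1, 1.6]
grip_width: 0.0007
grip_force: 2.5
scene [0.449 0.171 0.053] 0.52
scene [0.601 0.065 0.002] 0.83
top [0.629 0.066 0.284] 0.29
```

```bash
python3 -m jog '-1 .003 .0005 0 0;-1 .006 .001 0 0;-1 .008 .001 0 0;-1 .008 .001 0 0;-1 .008 .001 0 0;-1 .008 .001 0 0;-1 .008 .001 0 0;-1 .008 .001 0 0;-1 .008 .001 0 0;-1 .008 .001 0 0'
```

```text
time_s: 18.15
eef_pos: [0.4362, 0.1702, 0.0183]
tcp_rot: [[-0.989, -0.15, -0.006], [-0.15, 0.989, -0.002], [0.006, -0.001, -1.0]]
contact_force: [-8.1, 0.1, 4.4]
grip_width: 0.0006
grip_force: 4.0
```

```bash
python3 -m jog '-1 -.04 -.006 0 0;-1 -.09 -.014 0 0;-1 -.15 -.022 0 0;-1 -.15 -.022 .1 0;-1 -.15 -.022 .25 0;-1 -.15 -.022 .4 0;-1 -.15 -.15 .4 0;-1 -.12 -.3 .4 0;-1 -.09 -.5 .4 0;-1 -.06 -.7 .4 0'
python3 -m jog '-1 .05 -.15 0 0;-1 .07 -.3 0 0;-1 .09 -.5 0 0;-1 .09 -.56 0 0;-1 .09 -.56 0 0;-1 .09 -.56 -.1 0;-1 .09 -.56 -.2 0;-1 .09 -.56 -.28 0;-1 .09 -.56 -.28 0;-1 .09 -.56 -.28 0'
python3 - <<'E'
from h import *
for c in("scene","top"):
    p,d=read_camera(c)
    for j in"01":
        for r in place_of(c,f"latch{j}_tip")[:3]:print(c,j,np.round(r["xyz"],3),r["conf"])
E
```

```text
time_s: 19.15
eef_pos: [0.4274, 0.0298, 0.0992]
tcp_rot: [[-0.989, -0.151, 0.002], [-0.151, 0.989, 0.001], [-0.002, 0.0, -1.0]]
contact_force: [1.2, 0.0, 0.1]
grip_width: 0.0007
grip_force: 0.0
time_s: 20.15
eef_pos: [0.4453, -0.08, 0.0429]
tcp_rot: [[-0.988, -0.152, -0.0], [-0.152, 0.988, 0.001], [0.0, 0.001, -1.0]]
contact_force: [0.5, -0.2, 0.4]
grip_width: 0.0005
grip_force: 0.0
scene 0 [0.45  0.174 0.056] 0.58
scene 1 [ 0.483 -0.075  0.049] 0.47
top 0 [0.449 0.173 0.05 ] 0.4
top 0 [0.408 0.038 0.004] 0.39
```

```bash
python3 -m jog '-1 0 0 -.05 0;-1 0 0 -.1 0;-1 0 0 -.155 0;-1 0 0 -.155 0;-1 .012 .002 -.155 0;-1 .024 .004 -.155 0;-1 .036 .0055 -.155 0;-1 .048 .007 -.153 0;-1 .06 .009 -.15 0;-1 .06 .009 -.15 0'
python3 -m jog '-1 .006 .001 .003 0;-1 .012 .002 .006 0;-1 .018 .003 .009 0;-1 .024 .004 .012 0;-1 .03 .0045 .015 0;-1 .036 .005 .018 0;-1 .042 .006 .02 0;-1 .048 .007 .022 0;-1 .048 .007 .022 0;-1 .048 .007 .022 0'
```

```text
time_s: 21.45
eef_pos: [0.458, -0.0794, 0.013]
tcp_rot: [[-0.989, -0.15, 0.001], [-0.15, 0.989, -0.0], [-0.001, -0.0, -1.0]]
contact_force: [-0.3, 0.6, 0.2]
grip_width: 0.0002
grip_force: 0.0
time_s: 22.45
eef_pos: [0.4669, -0.0781, 0.0171]
tcp_rot: [[-0.989, -0.15, -0.0], [-0.15, 0.989, 0.0], [0.0, 0.0, -1.0]]
contact_force: [1.0, -0.4, 0.1]
grip_width: 0.0002
grip_force: 0.0
```

```bash
python3 -m jog '-1 .003 .0005 .002 0;-1 .006 .001 .003 0;-1 .01 .0015 .004 0;-1 .014 .002 .005 0;-1 .018 .003 .006 0;-1 .022 .003 .007 0;-1 .024 .004 .007 0;-1 .024 .004 .007 0;-1 .024 .004 .007 0;-1 .024 .004 .007 0'
python3 - <<'E'
from h import *
p,d=read_camera("scene")
for r in place_of("scene","latch1_tip")[:4]:print(np.round(r["xyz"],3),r["conf"])
E
```

```text
time_s: 23.45
eef_pos: [0.472, -0.0773, 0.0186]
tcp_rot: [[-0.989, -0.15, 0.0], [-0.15, 0.989, 0.0], [-0.0, -0.0, -1.0]]
contact_force: [0.7, -0.6, 0.1]
grip_width: 0.0004
grip_force: 0.3
[ 0.485 -0.074  0.053] 0.49
```

```bash
python3 -m jog '-1 .003 .0005 0 0;-1 .006 .001 0 0;-1 .009 .0015 0 0;-1 .012 .002 0 0;-1 .015 .002 0 0;-1 .018 .003 0 0;-1 .02 .003 0 0;-1 .02 .003 0 0;-1 .02 .003 0 0;-1 .02 .003 0 0'
```

```text
time_s: 24.55
eef_pos: [0.4759, -0.0767, 0.0186]
tcp_rot: [[-0.989, -0.15, 0.0], [-0.15, 0.989, 0.0], [-0.0, -0.0, -1.0]]
contact_force: [-0.4, 0.6, -0.5]
grip_width: 0.0005
grip_force: 0.2
```

```bash
python3 -m jog '-1 .003 .0005 0 0;-1 .006 .001 0 0;-1 .009 .0015 0 0;-1 .012 .002 0 0;-1 .012 .002 0 0;-1 .012 .002 0 0;-1 .012 .002 0 0;-1 .012 .002 0 0;-1 .012 .002 0 0;-1 .012 .002 0 0'
python3 - <<'E'
from h import *
p,d=read_camera("scene")
for t in("latch1_tip","flat_case"):
    for r in place_of("scene",t)[:3]:print(np.round(r["xyz"],3),r["conf"])
E
```

```text
time_s: 25.55
eef_pos: [0.4782, -0.0763, 0.0186]
tcp_rot: [[-0.989, -0.15, 0.0], [-0.15, 0.989, 0.0], [-0.0, 0.0, -1.0]]
contact_force: [-0.5, 1.0, 0.3]
grip_width: 0.0005
grip_force: 0.1
[ 0.493 -0.074  0.049] 0.43
[ 0.34  -0.297 -0.006] 0.38
[0.599 0.068 0.004] 0.74
[ 0.677 -0.353  0.   ] 0.21
```

```bash
python3 -m jog '-1 .003 .0005 0 0;-1 .006 .001 0 0;-1 .009 .0015 0 0;-1 .012 .002 0 0;-1 .012 .002 0 0;-1 .012 .002 0 0;-1 .012 .002 0 0;-1 .012 .002 0 0;-1 .012 .002 0 0;-1 .012 .002 0 0'
```

```text
time_s: 26.7
eef_pos: [0.4791, -0.0761, 0.0183]
tcp_rot: [[-0.989, -0.15, -0.003], [-0.15, 0.989, 0.0], [0.003, 0.001, -1.0]]
contact_force: [-5.6, -2.0, 2.8]
grip_width: 0.0006
grip_force: 2.6
```

```bash
python3 -m jog '-1 .003 .0005 0 0;-1 .006 .001 0 0;-1 .009 .001 0 0;-1 .009 .001 0 0;-1 .009 .001 0 0;-1 .009 .001 0 0;-1 .009 .001 0 0;-1 .009 .001 0 0;-1 .009 .001 0 0;-1 .009 .001 0 0'
```

```text
time_s: 27.7
eef_pos: [0.4791, -0.076, 0.0181]
tcp_rot: [[-0.989, -0.149, -0.006], [-0.149, 0.989, 0.0], [0.006, 0.001, -1.0]]
contact_force: [-7.5, -0.3, 6.9]
grip_width: 0.0003
grip_force: 4.1
```

```bash
python3 -m jog '-1 -.04 -.006 0 0;-1 -.09 -.014 0 0;-1 -.15 -.022 0 0;-1 -.15 -.022 .1 0;-1 -.15 -.022 .3 0;-1 -.15 -.022 .5 0;-1 -.15 -.022 .7 0;-1 -.15 -.022 .9 0;-1 -.15 -.022 1 0;-1 -.15 -.022 1 0'
python3 - <<'E'
from h import *
for c in("scene","top"):
    p,d=read_camera(c)
    for t in("latch0_tip","latch1_tip","lid_edge","organiser","flat_case"):
        for r in place_of(c,t)[:2]:print(c,t,np.round(r["xyz"],3),round(r["conf"],2))
    X=cloud(c,d,np.ones(d.shape,bool))
    A=X[(X[:,1]>-.15)&(X[:,1]<.3)&(X[:,2]>.2)&(X[:,0]>.69)];h=A[:,0];print(len(A),np.percentile(h,[.5,2,10]).round(3),A[np.argsort(h)][:200:20].round(3).tolist())
E
```

```text
time_s: 28.7
eef_pos: [0.4542, -0.0803, 0.2217]
tcp_rot: [[-0.989, -0.15, 0.008], [-0.15, 0.989, 0.001], [-0.008, -0.001, -1.0]]
contact_force: [0.5, -0.8, -0.9]
grip_width: 0.0004
grip_force: 0.0
scene latch0_tip [0.448 0.17  0.054] 0.43
scene latch1_tip [ 0.492 -0.075  0.05 ] 0.46
scene organiser [0.603 0.062 0.056] 0.71
scene organiser [ 0.596 -0.442  0.001] 0.59
scene flat_case [0.6   0.062 0.   ] 0.81
scene flat_case [ 0.679 -0.352 -0.001] 0.61
13378 [0.753 0.759 0.784] [[0.749, -0.002, 0.239], [0.752, -0.09, 0.228], [0.753, -0.015, 0.226], [0.753, -0.009, 0.224], [0.754, -0.039, 0.232], [0.754, -0.074, 0.222], [0.755, -0.097, 0.222], [0.755, -0.028, 0.229], [0.756, -0.132, 0.243], [0.756, -0.142, 0.234]]
top latch0_tip [0.45  0.172 0.052] 0.64
top lid_edge [0.629 0.065 0.284] 0.86
18259 [0.752 0.753 0.766] [[0.75, 0.007, 0.226], [0.751, -0.142, 0.237], [0.752, -0.057, 0.235], [0.752, 0.16, 0.228], [0.752, 0.036, 0.24], [0.752, -0.034, 0.225], [0.752, 0.027, 0.239], [0.752, -0.018, 0.236], [0.752, 0.108, 0.228], [0.753, 0.124, 0.223]]
```

```bash
python3 -m jog '-1 0 0 .15 0;-1 0 0 .35 0;-1 0 .1 .5 0;-1 .1 .2 .55 0;-1 .25 .35 .55 0;-1 .45 .5 .55 0;-1 .65 .65 .55 0;-1 .85 .75 .55 0;-1 .98 .75 .55 0;-1 .98 .75 .55 0'
```

```text
time_s: 30.3
eef_pos: [0.6506, 0.0708, 0.3262]
tcp_rot: [[-0.989, -0.151, -0.002], [-0.151, 0.989, -0.001], [0.002, -0.001, -1.0]]
contact_force: [-0.5, -0.2, 0.1]
grip_width: -0.0
grip_force: 0.0
```

```bash
python3 -m jog '-1 0 0 -.08 0;-1 0 0 -.16 0;-1 0 0 -.24 0;-1 0 0 -.32 0;-1 0 0 -.38 0;-1 0 0 -.42 0;-1 0 0 -.44 0;-1 0 0 -.44 0;-1 0 0 -.44 0;-1 0 0 -.44 0'
```

```text
time_s: 31.3
eef_pos: [0.6488, 0.07, 0.2414]
tcp_rot: [[-0.989, -0.15, 0.001], [-0.15, 0.989, 0.0], [-0.001, 0.0, -1.0]]
contact_force: [0.1, -0.1, 0.0]
grip_width: 0.0003
grip_force: 0.0
```

```bash
python3 -m jog '-1 -.02 -.003 -.008 0;-1 -.035 -.005 -.015 0;-1 -.075 -.011 -.037 0;-1 -.114 -.017 -.06 0;-1 -.15 -.022 -.082 0;-1 -.188 -.028 -.105 0;-1 -.22 -.033 -.132 0;-1 -.255 -.038 -.16 0;-1 -.255 -.038 -.16 0;-1 -.255 -.038 -.16 0'
python3 - <<'E'
from h import *
for c in("top","scene"):
    p,d=read_camera(c)
    for t in("lid_edge","organiser"):
        for r in place_of(c,t)[:2]:print(c,t,np.round(r["xyz"],3),round(r["conf"],2))
E
```

```text
time_s: 32.3
eef_pos: [0.5971, 0.0623, 0.2084]
tcp_rot: [[-0.989, -0.15, -0.0], [-0.15, 0.989, 0.0], [0.0, 0.0, -1.0]]
contact_force: [-0.1, -0.6, -0.1]
grip_width: 0.0002
grip_force: 0.0
top lid_edge [0.572 0.059 0.248] 0.62
top organiser [0.6   0.059 0.059] 0.98
scene lid_edge [0.569 0.057 0.254] 0.92
scene organiser [0.602 0.064 0.055] 0.83
```

```bash
python3 -m jog '-1 -.032 -.005 -.03 0;-1 -.063 -.009 -.06 0;-1 -.091 -.013 -.092 0;-1 -.119 -.018 -.125 0;-1 -.145 -.022 -.16 0;-1 -.17 -.026 -.197 0;-1 -.19 -.029 -.235 0;-1 -.212 -.032 -.275 0;-1 -.212 -.032 -.275 0;-1 -.212 -.032 -.275 0'
```

```text
time_s: 33.6
eef_pos: [0.5548, 0.0559, 0.1533]
tcp_rot: [[-0.989, -0.15, -0.0], [-0.15, 0.989, -0.0], [0.0, 0.0, -1.0]]
contact_force: [-0.6, -0.0, 0.0]
grip_width: 0.0002
grip_force: 0.0
```

```bash
python3 -m jog '-1 -.018 -.003 -.04 0;-1 -.035 -.005 -.08 0;-1 -.048 -.007 -.12 0;-1 -.061 -.009 -.162 0;-1 -.07 -.01 -.205 0;-1 -.08 -.012 -.248 0;-1 -.08 -.012 -.248 0;-1 -.08 -.012 -.248 0;-1 -.08 -.012 -.248 0;-1 -.08 -.012 -.248 0'
python3 - <<'E'
from h import *
for c in("top","scene"):
    p,d=read_camera(c)
    for t in("lid_edge","organiser"):
        for r in place_of(c,t)[:2]:print(c,t,np.round(r["xyz"],3),round(r["conf"],2))
E
```

```text
time_s: 34.6
eef_pos: [0.5393, 0.0536, 0.1044]
tcp_rot: [[-0.989, -0.15, 0.001], [-0.15, 0.989, 0.0], [-0.001, 0.0, -1.0]]
contact_force: [0.7, -0.2, 0.3]
grip_width: 0.0008
grip_force: 0.0
top lid_edge [0.507 0.044 0.127] 0.57
top organiser [0.599 0.057 0.058] 0.76
scene lid_edge [0.502 0.046 0.136] 0.66
scene organiser [0.602 0.063 0.055] 0.65
```

Now I press straight down gently until the force rises.

```bash
python3 -m jog '-1 -.001 0 -.01 0;-1 -.002 0 -.02 0;-1 -.003 0 -.03 0;-1 -.004 0 -.04 0;-1 -.005 0 -.05 0;-1 -.005 0 -.06 0;-1 -.006 0 -.07 0;-1 -.006 0 -.07 0;-1 -.006 0 -.07 0;-1 -.006 0 -.07 0'
```

```text
time_s: 35.9
eef_pos: [0.5378, 0.0536, 0.09]
tcp_rot: [[-0.989, -0.15, 0.0], [-0.15, 0.989, 0.0], [-0.0, 0.0, -1.0]]
contact_force: [1.5, -0.4, 0.4]
grip_width: 0.0005
grip_force: 0.0
```

```bash
python3 -m jog '-1 0 0 -.004 0;-1 0 0 -.008 0;-1 0 0 -.012 0;-1 0 0 -.016 0;-1 0 0 -.016 0;-1 0 0 -.016 0;-1 0 0 -.016 0;-1 0 0 -.016 0;-1 0 0 -.016 0;-1 0 0 -.016 0'
```

```text
time_s: 36.9
eef_pos: [0.5377, 0.0535, 0.0868]
tcp_rot: [[-0.989, -0.15, 0.0], [-0.15, 0.989, 0.0], [-0.0, 0.0, -1.0]]
contact_force: [0.5, 1.0, -0.1]
grip_width: 0.0006
grip_force: 0.0
```

```bash
python3 -m jog '-1 0 0 -.004 0;-1 0 0 -.008 0;-1 0 0 -.012 0;-1 0 0 -.016 0;-1 0 0 -.016 0;-1 0 0 -.016 0;-1 0 0 -.016 0;-1 0 0 -.016 0;-1 0 0 -.016 0;-1 0 0 -.016 0'
```

```text
time_s: 37.9
eef_pos: [0.5377, 0.0535, 0.0836]
tcp_rot: [[-0.989, -0.15, -0.0], [-0.15, 0.989, 0.0], [-0.0, 0.0, -1.0]]
contact_force: [-0.2, -0.0, -0.4]
grip_width: 0.0002
grip_force: 0.0
```

```bash
python3 -m jog '-1 0 0 -.003 0;-1 0 0 -.006 0;-1 0 0 -.009 0;-1 0 0 -.012 0;-1 0 0 -.012 0;-1 0 0 -.012 0;-1 0 0 -.012 0;-1 0 0 -.012 0;-1 0 0 -.012 0;-1 0 0 -.012 0'
```

```text
time_s: 38.9
eef_pos: [0.5377, 0.0535, 0.0816]
tcp_rot: [[-0.989, -0.15, 0.0], [-0.15, 0.989, 0.0], [-0.0, 0.0, -1.0]]
contact_force: [-1.5, -0.1, 4.3]
grip_width: 0.0008
grip_force: 2.7
```

```bash
python3 -m jog '-1 0 0 -.003 0;-1 0 0 -.006 0;-1 0 0 -.01 0;-1 0 0 -.01 0;-1 0 0 -.01 0;-1 0 0 -.01 0;-1 0 0 -.01 0;-1 0 0 -.01 0;-1 0 0 -.01 0;-1 0 0 -.01 0'
```

```text
time_s: 39.9
eef_pos: [0.5378, 0.0536, 0.0813]
tcp_rot: [[-0.989, -0.15, 0.0], [-0.15, 0.989, 0.001], [-0.0, 0.001, -1.0]]
contact_force: [-5.5, -0.7, 17.7]
grip_width: 0.0005
grip_force: 8.6
```

The lid hits a hard stop at 18 N, so it is shut. I'll back off upward and check.

```bash
python3 -m jog '-1 0 0 .02 0;-1 0 0 .08 0;-1 0 0 .2 0;-1 0 0 .4 0;-1 -.1 .2 .6 0;-1 -.2 .4 .7 0;-1 -.2 .6 .8 0;-1 -.2 .8 .8 0;-1 -.2 1 .8 0;-1 -.2 1 .8 0'
python3 -m jog '-1 -.1 .2 0 0;-1 -.2 .4 0 0;-1 -.2 .6 0 0;-1 -.2 .8 0 0;-1 -.2 .8 0 0;-1 -.2 .8 0 0;-1 -.2 .8 0 0;-1 -.2 .8 0 0;-1 -.2 .8 0 0;-1 -.2 .8 0 0'
python3 - <<'E'
from h import *
for c in("top","scene"):
    p,d=read_camera(c)
    for t in("lid_edge","organiser","flat_case","latch0_tip","latch1_tip"):
        for r in place_of(c,t)[:1]:print(c,t,np.round(r["xyz"],3),round(r["conf"],2))
    X=cloud(c,d,np.ones(d.shape,bool))-[.601,.063,0]
    q=np.c_[X[:,0]*.989+X[:,1]*.149,-X[:,0]*.149+X[:,1]*.989,X[:,2]]
    for a,b in((-.1,-.08),(-.06,-.04),(0,.02),(.06,.08)):
        w=q[(q[:,0]>a)&(q[:,0]<b)&(abs(q[:,1])<.12)&(q[:,2]>.03)&(q[:,2]<.25)];print(a,len(w),np.median(w[:,2]).round(4))
    if c=="scene":cv2.imwrite("pics/end.png",cv2.resize(p[140:250,215:375],None,fx=5,fy=5,interpolation=cv2.INTER_CUBIC)[:,:,::-1])
E
```

```text
time_s: 40.9
eef_pos: [0.496, 0.2608, 0.2394]
tcp_rot: [[-0.987, -0.16, -0.0], [-0.16, 0.987, 0.004], [-0.0, 0.004, -1.0]]
contact_force: [0.0, -0.1, -0.5]
grip_width: 0.0003
grip_force: 0.0
time_s: 41.9
eef_pos: [0.4581, 0.4127, 0.2394]
tcp_rot: [[-0.989, -0.148, 0.0], [-0.148, 0.989, 0.0], [-0.0, 0.0, -1.0]]
contact_force: [0.4, 0.3, 0.1]
grip_width: 0.0004
grip_force: 0.0
top lid_edge [0.503 0.047 0.11 ] 0.65
top organiser [0.597 0.06  0.058] 0.98
top latch0_tip [0.448 0.171 0.052] 0.63
top latch1_tip [0.6   0.058 0.057] 0.71
-0.1 707 0.1113
-0.06 667 0.1106
0 658 0.1113
0.06 626 0.1108
scene lid_edge [0.5   0.046 0.112] 0.6
scene organiser [0.602 0.064 0.001] 0.72
scene flat_case [0.603 0.066 0.001] 0.59
scene latch0_tip [ 0.367  0.228 -0.003] 0.67
scene latch1_tip [ 0.492 -0.076  0.05 ] 0.4
-0.1 217 0.1101
-0.06 158 0.1097
0 150 0.1104
0.06 130 0.1097
```

View pics/end.png

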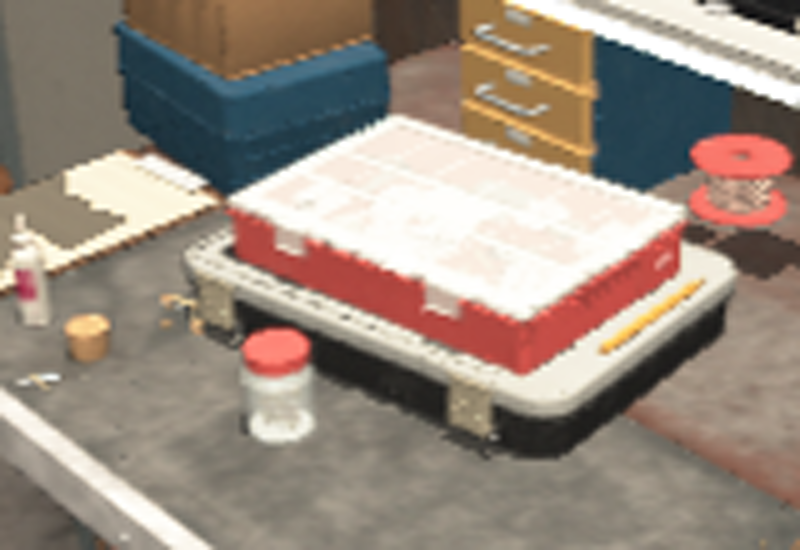

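The lid lies flat (110–111 mm high from front to back). Both latches, at (215,300) and (470,405), are upright against the case. The jar and pencil have not moved.

```bash
python3 -c "from cell import *;print(job_done())"
```

```text
the job is handed in; nothing more can be done
None
```

The organiser's lid is fully shut and both case latches are flat against the case. In the last camera check the case, organiser, jar and pencil were where they started. The job is handed in, but I was not shown the verdict.

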